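Teach the next transfer by pointing

TASK

Teach the pipetting station its next transfer: with the fingers pointing straight down and nothing touched, point at the red stopper of the amber flask from two to four centimetres above it and stay there for two seconds, then point at the red collar in the tray in the same way for two seconds. Then confirm by pushing the console's orange-balled lever all the way over, away from the robot, without forcing it, and move clear of it. Touch nothing but the lever, and do not bring the fingertips close above any other collar, flask or bottle, even in passing.

Things in the scene. Friction and masses are not known exactly. Their poses are not given: they have to be found in the camera images.
- amber_flask: dark amber volumetric flask with a red stopper, loose: bulb 64 mm across, slim neck 16 mm across, stopper 24 mm across, 168 mm tall in all; body origin at the centre of its underside, z up
- amber_flask_top (a point): centre of the top face of the amber flask's red stopper, 168 mm above the bench
- clear_flask: flask of the same shape and size in pale clear glass with a blue stopper, loose, a bystander; body origin at the centre of its underside, z up
- wash_bottle: white wash bottle with a blue cap, loose, a bystander: 60 mm across, 144 mm tall; body origin at the centre of its underside, z up. It and the two flasks stand on the robot's left (+y) in any order
- tray: fixed assay tray: a 204 mm square dark steel rim 22 mm high, filled with honey-coloured gel whose top is 10 mm above the bench, dotted with small brown wells; origin at the centre of its underside, z up
- collar_red: loose red plastic ring lying flat on the honey-coloured gel of the tray, round one of its wells: 34 mm outside, 20 mm inside, 8 mm high; origin at the centre of its underside, z up. The four collars (red, green, blue, white) lie at the corners of a 108 mm square centred on the tray; which colour is at which corner changes
- red_top (a point): centre of the red collar's mouth, level with its upper face, 8 mm above the gel (18 mm above the bench)
- collar_green: loose green plastic ring lying flat on the honey-coloured gel of the tray, round one of its wells: 34 mm outside, 20 mm inside, 8 mm high; origin at the centre of its underside, z up. The four collars (red, green, blue, white) lie at the corners of a 108 mm square centred on the tray; which colour is at which corner changes
- collar_blue: loose blue plastic ring lying flat on the honey-coloured gel of the tray, round one of its wells: 34 mm outside, 20 mm inside, 8 mm high; origin at the centre of its underside, z up. The four collars (red, green, blue, white) lie at the corners of a 108 mm square centred on the tray; which colour is at which corner changes
- collar_white: loose white plastic ring lying flat on the honey-coloured gel of the tray, round one of its wells: 34 mm outside, 20 mm inside, 8 mm high; origin at the centre of its underside, z up. The four collars (red, green, blue, white) lie at the corners of a 108 mm square centred on the tray; which colour is at which corner changes
- console: fixed grey console on the robot's right (-y), 130 mm (its x) by 100 mm (its y), 35 mm high, with a black lever block 70 x 50 mm on its middle reaching 60 mm above the bench (its dark pivot boss 70 mm); origin at the centre of its underside. The lever swings in the plane of the console's x and z; the console's +x points away from the robot, turned up to 0.35 rad
- confirm (a joint): angle of the console's lever, rad: 0 leaning 0.5 rad towards the console's -x (towards the robot), 0.5 upright, 1.0 at its stop leaning 0.5 rad towards +x (away from the robot). It starts at 0 to 0.15. It stays where it is left; about 1 N at the ball moves it. The pivot is 57 mm above the console's underside, over its origin
- confirm_tip (a point): centre of the lever's orange ball, 26 mm across, 80 mm from the pivot at the end of a 10 mm thick steel rod
- plate_stack: loose stack of three pale well plates behind the tray, a bystander: 86 x 128 mm, 49 mm high; body origin at the centre of its underside, z up
- media_jar: loose glass jar with a yellow cap behind the tray, a bystander: 60 mm across, 100 mm tall; body origin at the centre of its underside, z up

How it is judged:
On the way, in this order (a step that is already met when the one before it is completed fails the run):
1. point down at the amber flask's red stopper from just above, without contact, for two seconds (horizontal distance between the grasp point and amber_flask_top below 0.015 m and z of the grasp point in the frame of amber_flask_top between 0.015 and 0.08 m and angle between the grasp point's own z axis and vertical above 2.6 rad), for 1.8 s.
2. then point down at the red collar from just above, without contact, for two seconds (horizontal distance between the grasp point and red_top below 0.015 m and z of the grasp point in the frame of red_top between 0.015 and 0.08 m and angle between the grasp point's own z axis and vertical above 2.6 rad), for 1.8 s.
3. then push the lever all the way over, away from the robot (value of joint confirm above 0.88 rad), for 0.2 s.
At the end, for the whole second after the job is handed in: The lever rests at 0.88 rad or more; flasks, bottle, jar, plate stack and collars are within 6 mm of where they began, the glassware and bottle upright (0.1 rad). Pointing: tool point within 15 mm sideways of the top centre, 15 to 80 mm above it, within 0.54 rad of straight down (value of joint confirm above 0.88 rad and velocity of joint confirm below 0.05 rad/s and distance of each of amber_flask, clear_flask, wash_bottle, collar_red, collar_green, collar_blue, collar_white, plate_stack, media_jar from where it was at the start of the episode below 0.006 m and angle between each of amber_flask, clear_flask, wash_bottle, media_jar's own z axis and vertical below 0.1 rad); the robot touches nothing.
It fails at once if a flask, bottle, collar, the tray, jar or plate stack is touched by the robot (contact force between any of the fingers, the arm and amber_flask above 0.3 N or contact force between any of the fingers, the arm and clear_flask above 0.3 N or contact force between any of the fingers, the arm and wash_bottle above 0.3 N or contact force between any of the fingers, the arm and collar_red above 0.3 N or contact force between any of the fingers, the arm and collar_green above 0.3 N or contact force between any of the fingers, the arm and collar_blue above 0.3 N or contact force between any of the fingers, the arm and collar_white above 0.3 N or contact force between any of the fingers, the arm and plate_stack above 0.3 N or contact force between any of the fingers, the arm and media_jar above 0.3 N or contact force between any of the fingers, the arm and tray above 0.3 N).
It fails at once if the console's lever is forced (over 40 N) (contact force between the fingers and console above 40 N).
It fails at once if another collar, flask or bottle is pointed at (tool point within 15 mm sideways of its centre and under 60 mm above its top) ((horizontal distance between the grasp point and clear_flask below 0.015 m and z of the grasp point in the frame of clear_flask below 0.228 m) or (horizontal distance between the grasp point and wash_bottle below 0.015 m and z of the grasp point in the frame of wash_bottle below 0.204 m) or (horizontal distance between the grasp point and collar_green below 0.015 m and z of the grasp point in the frame of collar_green below 0.068 m) or (horizontal distance between the grasp point and collar_blue below 0.015 m and z of the grasp point in the frame of collar_blue below 0.068 m) or (horizontal distance between the grasp point and collar_white below 0.015 m and z of the grasp point in the frame of collar_white below 0.068 m)).
It also fails if it takes over 64 s, if anything falls off the work surface, if the arm or the gripper's body presses on something with over 40 N, if the wrist force passes 120 N, or if a joint passes its speed limit or range.

ROBOT

A 7-joint arm with a two-finger parallel gripper is mounted at the origin on the work surface. World frame = base frame: x ahead of the robot, y to its left, z up, the work surface at z = 0. Lengths are in m, angles in rad, forces in N, time in s.
With the tool pointing down it reaches from about 0.4 to 0.9 m from the base axis. Payload 5.6 kg.
Tool frame: the origin (TCP) lies between the finger pads, 19 mm behind the fingertips; this is the grasp point; z points along the fingers, y is the line along which they close (so a half turn about z gives the same grasp; the last joint's range is limited). The gripper opens to 92 mm and grips with 3 to 60 N. Pads are 20 mm wide; open, the fingers measure 128 mm over their backs; the gripper's body (75 mm by 189 mm) begins 69 mm behind the grasp point.
Start: joints at [1.068, 0.468, -0.012, 1.603, 0.006, 1.071, -0.056], TCP at [0.288, -0.583, 0.233] pointing down, gripper open.
Joint ranges: [-2.53, 2.53], [-0.31, 2.02], [-1.57, 1.55], [0.28, 2.44], [-1.29, 4.43], [0.15, 1.84], [-2.92, 2.92]. Speed limits (rad/s): [2.57, 2.57, 3.14, 3.14, 3.14, 3.14, 3.14].

INTERFACE

Orientations are given as a 3x3 rotation matrix whose columns are the frame's x, y, z axes.
In Python, from station import env, effector, solver, viewer, workorder, search_frame, tip_of gives the robot as it stands. Calls block until the motion is done:
- env.reach(position, orientation): joint-space move of the TCP to a pose.
- env.movel(position, frame=None, rate=0.15): straight line of the TCP; frame=None keeps the orientation; rate is the mean speed in m/s.
- env.goto_joints(angles): joint-space move.
- effector.release() and effector.grasp(squeeze=None): open the fingers fully, or close them until they stop; squeeze is the grip in N (None keeps the last).
- env.pause(seconds).
- solver.inverse_kinematics(position, orientation): joint angles nearest the present ones, or None.
- env.sense(): the state.
- viewer.read_camera(name): name is "scene" or "top" or "wrist"; returns (picture, depth): 480x640x3 uint8, red, green, blue; 480x640 float32, m along the optical axis (not along the pixel's ray), 0 where there is no reading.
- viewer.camera_info(name): a dict with "intrinsics" (3x3 intrinsics, pixels), "dist_coeffs" ([k1, k2, p1, p2, k3] as OpenCV has them; the pictures are not rectified), "eye" and "rotation" of the camera in the world; the wrist camera has in their place "T_tool_cam" (4x4, takes a point from camera to tool coordinates, whose origin is the TCP and whose axes are the flange's). Camera axes: x right, y up, looking along -z (the intrinsics and any distortion apply to the point x, -y, -z); pixel columns grow to the right and rows downward; lengths in m; the calibration is good to about 2 mm. A picture is of the moment at which its call begins: read the wrist's pose just before it. camera_info takes no time and is no camera call.
A pose or a line that the arm cannot do raises env.PlanningError and nothing moves.
- workorder.finish_job(): hands the job in; it is judged then, once.
Trained networks look in the newest picture that a camera, given by its name, has taken for a name from the list of things; names that differ only in an ending like _2 or _b are one class to them, and where a whole thing is asked for, a point or a joint stands for the part that bears it (a point fixed in the world has none). Each returns a list of dicts, best first, with "score" (0 to 1); they miss things now and then, are a little off and sometimes report something else, mostly with a low value. They report only what shows in the picture. A call takes as long as a camera call.
- search_frame(camera, name): "at" ([x, y, z] in m, in world coordinates, good to about 4 mm: the middle of the surface that is visible of it).
- tip_of(camera, name): "at" ([x, y, z] in m, in world coordinates, good to about 4 mm: a listed point, or the origin of a listed thing).
The state is a dict: "t": time; "joint_positions": joint angles; "joint_velocities": joint speeds; "tau": joint torques, N m; "ee_pos": TCP position; "tcp_rot": TCP orientation; "wrist_force": force on the tool from outside, world axes, zero at the start; "moment": the same for the moment, N m; "gripper_width": finger opening in m; "grasp_force": force on a finger pad.
Only numpy, scipy, OpenCV 4.12 (cv2) and the standard library are available. Lean on these libraries where they do the work, as an engineer would, in place of code of your own. Each camera call takes 0.05 s, during which the arm holds its last target. There are 200 camera calls.

## Working session

There is one attempt and no reset: what is moved stays moved. The work goes in short steps, each a Python script; the robot and the scene stay as the last script left them, time stands still between calls to the robot, and variables do not carry over. Pictures are saved under pics/ and viewed, at most 10 in all, crops included, and the job is handed in when it is done.

```bash
mkdir -p pics; cat > s1.py <<'E'
from station import *
import cv2, numpy as np
for c in ("scene","top"):
    p,d=viewer.read_camera(c); cv2.imwrite(f"pics/{c}1.png",p[:,:,::-1]); np.save(f"{c}_d.npy",d); np.save(f"{c}_p.npy",p)
    i=viewer.camera_info(c); print(c,{k:np.round(v,3).tolist() for k,v in i.items()})
    for n in ["amber_flask_top","clear_flask","wash_bottle","tray","red_top","collar_green","collar_blue","collar_white","console","confirm_tip","plate_stack","media_jar"]:
        print(n,[(np.round(r["at"],3).tolist(),round(r["score"],2)) for r in tip_of(c,n)[:2]])
s=env.sense();print(s["t"],s["ee_pos"],np.round(s["tcp_rot"],2),s["gripper_width"])
E
python3 s1.py
```

```text
scene {'intrinsics': [[508.15, 0.0, 322.467], [0.0, 508.15, 234.764], [0.0, 0.0, 1.0]], 'dist_coeffs': [-0.027, 0.0, 0.0, 0.0, 0.0], 'eye': [0.819, -0.537, 0.888], 'rotation': [[0.911, -0.334, 0.242], [0.412, 0.73, -0.546], [0.006, 0.597, 0.803]]}
amber_flask_top [([0.485, 0.32, 0.167], 0.63)]
clear_flask [([0.368, 0.277, -0.004], 0.84)]
wash_bottle [([0.585, 0.294, -0.001], 0.78)]
tray [([0.533, -0.336, -0.003], 0.64), ([0.503, -0.006, 0.002], 0.62)]
red_top [([0.557, -0.056, 0.017], 0.51)]
collar_green [([0.451, -0.06, 0.006], 0.61)]
collar_blue [([0.44, 0.045, 0.014], 0.55)]
collar_white [([0.45, -0.061, 0.012], 0.63), ([0.553, 0.051, 0.011], 0.43)]
console [([0.537, -0.338, -0.005], 0.87)]
confirm_tip [([0.502, -0.331, 0.127], 0.96)]
plate_stack [([0.765, -0.088, 0.001], 0.61)]
media_jar [([0.756, 0.082, 0.002], 0.76)]
top {'intrinsics': [[446.487, 0.0, 320.592], [0.0, 446.487, 238.541], [0.0, 0.0, 1.0]], 'dist_coeffs': [-0.061, 0.0, 0.0, 0.0, 0.0], 'eye': [0.387, 0.011, 1.06], 'rotation': [[0.023, 0.984, -0.175], [-0.999, 0.027, 0.021], [0.025, 0.174, 0.984]]}
amber_flask_top [([0.485, 0.316, 0.166], 0.93), ([0.499, -0.007, -0.002], 0.75)]
clear_flask [([0.366, 0.277, 0.003], 0.69)]
wash_bottle [([0.582, 0.29, -0.003], 0.68)]
tray [([0.5, -0.01, -0.002], 0.95), ([0.56, -0.054, 0.016], 0.28)]
red_top [([0.562, -0.056, 0.019], 0.55), ([0.532, -0.336, -0.003], 0.47)]
collar_green [([0.447, -0.063, 0.009], 0.46)]
collar_blue [([0.444, 0.046, 0.011], 0.68), ([0.757, -0.093, -0.001], 0.23)]
collar_white [([0.552, 0.055, 0.009], 0.55)]
console [([0.368, 0.277, 0.002], 0.72), ([0.534, -0.338, 0.001], 0.59)]
confirm_tip [([0.497, -0.339, 0.132], 0.62)]
plate_stack [([0.76, -0.09, -0.002], 0.93)]
media_jar [([0.757, 0.082, 0.0], 0.65)]
1.3 [ 0.28843659 -0.58252081  0.23331572] [[ 0.9   0.44  0.  ]
 [ 0.44 -0.9  -0.  ]
 [-0.    0.   -1.  ]] 0.09200448291281009
```

View pics/scene1.png

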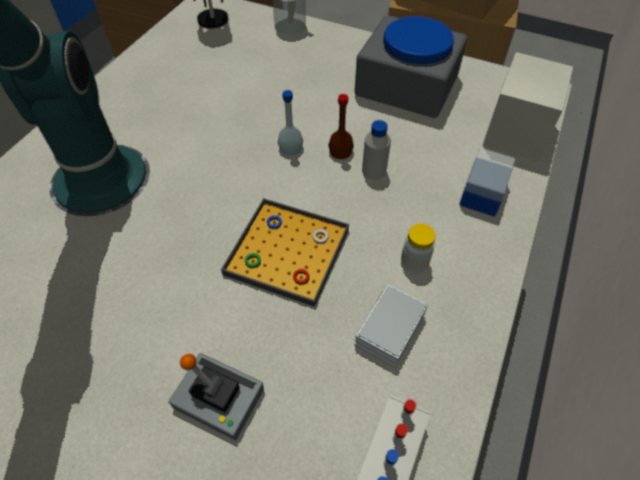

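View pics/top1.png

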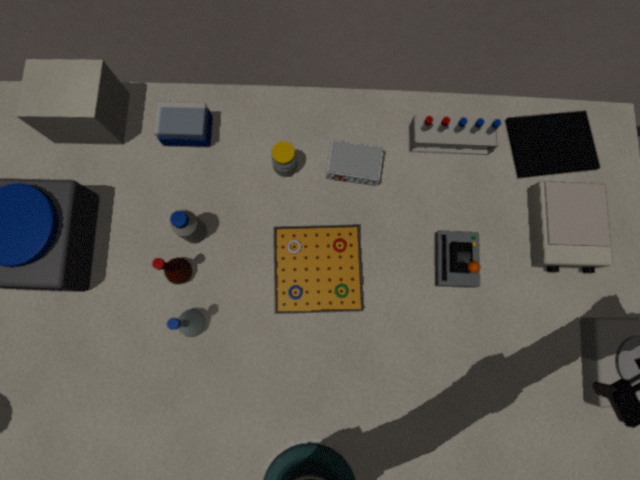

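The two views agree. In the scene view the red stopper is at (343,98), the red collar at (301,277) and the ball at (188,361). In the top view they are at (158,264), (340,245) and (474,267), and the console sits almost square to the image. Next I'll refine these positions by colour and fit the console yaw from depth.

```bash
cat > s2.py <<'E'
from station import *
import cv2, numpy as np
def ray(c,uv):
    i=viewer.camera_info(c);u=cv2.undistortPoints(np.array(uv,float).reshape(-1,1,2),np.array(i["intrinsics"]),np.array(i["dist_coeffs"]))[:,0]
    return np.array(i["eye"]),np.c_[u[:,0],-u[:,1],-np.ones(len(u))]@np.array(i["rotation"]).T
def plane(c,uv,z):
    e,r=ray(c,uv); return e+r*((z-e[2])/r[:,2])[:,None]
px={"scene":[(343,98),(301,277),(188,361)],"top":[(158,264),(340,245),(474,267)]}
for c in px:
    p=np.load(c+"_p.npy");d=np.load(c+"_d.npy");h=cv2.cvtColor(p,cv2.COLOR_RGB2HSV).astype(int)
    for (u,v),z,n,w in zip(px[c],(.165,.017,.13),("stopper","collar","ball"),(9,14,13)):
        m=np.zeros(d.shape,bool);hh=h[v-w:v+w+1,u-w:u+w+1]
        lim=3 if n!="ball" else 14
        m[v-w:v+w+1,u-w:u+w+1]=((hh[...,0]<=lim+3)|(hh[...,0]>172))&(hh[...,1]>170)&(hh[...,2]>90)
        ys,xs=np.nonzero(m); ctr=[(xs.min()+xs.max())/2,(ys.min()+ys.max())/2]
        print(c,n,len(xs),np.round([xs.mean(),ys.mean()],1),ctr,plane(c,[[xs.mean(),ys.mean()]],z).round(4),plane(c,[ctr],z).round(4))
    vv,uu=np.mgrid[0:480,0:640];e,r=ray(c,np.c_[uu.ravel(),vv.ravel()]);P=e+r*d.reshape(-1,1)
    k=(abs(P[:,2]-.035)<.006)&(abs(P[:,0]-.535)<.11)&(abs(P[:,1]+.338)<.1)
    (cx,cy),wh,a=cv2.minAreaRect((P[k,:2]*1000).astype(np.float32)); print(c,"console",k.sum(),cx,cy,wh,a)
    k=(P[:,2]>.1)&(abs(P[:,0]-.535)<.11)&(abs(P[:,1]+.338)<.1); print("ball pts",k.sum(),P[k].mean(0).round(4),P[k].max(0).round(3))
    for y0,n in(((.485,.318),"amber"),((.56,-.056),"red")):
        k=(np.hypot(P[:,0]-y0[0],P[:,1]-y0[1])<.03)&(P[:,2]>(.155 if n=="amber" else .0155))&(P[:,2]<.18 if n=="amber" else P[:,2]<.021);print(n,k.sum(),P[k].mean(0).round(4))
E
python3 s2.py
```

```text
scene stopper 43 [342.7  97.3] [np.float64(343.0), np.float64(97.5)] [[0.4857 0.321  0.165 ]] [[0.4864 0.3207 0.165 ]]
scene collar 78 [300.5 276.1] [np.float64(301.0), np.float64(276.0)] [[ 0.5596 -0.0575  0.017 ]] [[ 0.5605 -0.0569  0.017 ]]
scene ball 164 [187.4 361.1] [np.float64(188.0), np.float64(361.0)] [[ 0.5001 -0.335   0.13  ]] [[ 0.5008 -0.3345  0.13  ]]
scene console 2882 534.062255859375 -336.2592468261719 (100.27542877197266, 130.58331298828125) 89.27810668945312
ball pts 281 [ 0.507  -0.3381  0.1322] [ 0.52  -0.325  0.147]
amber 112 [0.4893 0.3137 0.1657]
red 114 [ 0.5601 -0.0578  0.0186]
top stopper 80 [157.6 263.2] [np.float64(157.5), np.float64(263.5)] [[0.4861 0.3189 0.165 ]] [[0.4855 0.319  0.165 ]]
top collar 51 [339.6 244.9] [np.float64(339.5), np.float64(245.0)] [[ 0.5579 -0.057   0.017 ]] [[ 0.5577 -0.0567  0.017 ]]
top ball 85 [474.  267.1] [np.float64(474.0), np.float64(267.0)] [[ 0.4993 -0.3369  0.13  ]] [[ 0.4996 -0.3368  0.13  ]]
top console 1476 531.591552734375 -336.7364196777344 (101.15097045898438, 131.68008422851562) 89.22216033935547
ball pts 138 [ 0.4998 -0.333   0.1359] [ 0.518 -0.323  0.148]
amber 124 [0.4855 0.3169 0.1667]
red 85 [ 0.5583 -0.0565  0.0181]
```

```bash
cat > s3.py <<'E'
from station import *
import numpy as np
def R(a): c,s=np.cos(a),np.sin(a); return np.array([[c,s,0],[s,-c,0],[0,0,-1.]])
A=np.array([.4857,.319]);C=np.array([.559,-.057])
def st(m): s=env.sense();print(m,round(s["t"],2),np.round(s["ee_pos"],4),np.round(s["tcp_rot"][:,2],2),np.round(s["wrist_force"],2))
effector.grasp(squeeze=5)
p=env.sense()["ee_pos"]
env.movel([p[0],p[1],.34]); st("up")
env.reach([*A,.32],R(0)); st("over amber")
env.movel([*A,.218],rate=.08); env.pause(2.1); st("amber")
env.movel([*A,.32])
env.reach([*C,.25],R(0)); st("over collar")
env.movel([*C,.063]); env.pause(2.1); st("collar")
env.movel([*C,.25]); 
env.reach([.41,-.335,.25],R(-.013)); st("lever")
env.movel([.41,-.335,.124]); st("behind lever")
E
python3 s3.py
```

```text
up 3.5 [ 0.2881 -0.5821  0.3389] [-0.  0. -1.] [-0.39 -0.16 -0.14]
over amber 6.72 [0.4862 0.3183 0.3198] [-0. -0. -1.] [ 0.74 -0.89  0.48]
amber 10.25 [0.4857 0.319  0.218 ] [ 0.  0. -1.] [-0.39 -0.35  1.25]
over collar 12.53 [ 0.5592 -0.0552  0.2504] [ 0.  0. -1.] [ 0.27 -0.21 -0.  ]
collar 16.03 [ 0.559 -0.057  0.063] [ 0.  0. -1.] [0.12 1.36 0.23]
lever 18.63 [ 0.4109 -0.3337  0.2501] [ 0.  0. -1.] [ 0.18  0.57 -1.06]
behind lever 19.62 [ 0.4108 -0.3351  0.1248] [ 0. -0. -1.] [0.09 0.66 0.16]
```

```bash
cat > s4.py <<'E'
from station import *
import numpy as np, cv2
y=lambda x:-.3365-.013*(x-.533)
env.movel([.47,y(.47),.124],rate=.06); env.movel([.525,y(.525),.124],rate=.05)
f=lambda: env.sense()["wrist_force"]
b=f(); print(b.round(2))
x=.525
while x<.56:
    x+=.003; env.movel([x,y(x),.124],rate=.03); env.pause(.1); w=f(); print(round(x,3),env.sense()["ee_pos"].round(4),w.round(2))
    if w[0]-b[0]<-6: break
env.pause(.4)
env.movel([.43,y(.43),.124],rate=.1); env.movel([.41,y(.41),.28])
p,d=viewer.read_camera("scene"); cv2.imwrite("pics/scene2.png",p[:,:,::-1])
print(env.sense()["t"],tip_of("scene","confirm_tip")[:1])
E
python3 s4.py
```

```text
[ 0.04  0.02 -0.23]
0.528 [ 0.528  -0.3365  0.124 ] [-0.22  0.24 -0.22]
0.531 [ 0.5311 -0.3365  0.124 ] [ 0.28  0.65 -1.32]
0.534 [ 0.5341 -0.3365  0.124 ] [-0.98 -0.15 -0.66]
0.537 [ 0.5372 -0.3365  0.1241] [-0.09 -0.03 -0.  ]
0.54 [ 0.5402 -0.3366  0.1241] [ 0.03 -0.45 -0.35]
0.543 [ 0.5432 -0.3366  0.1241] [-0.18 -0.36 -0.14]
0.546 [ 0.5444 -0.3367  0.1236] [-5.14  0.72  2.38]
0.549 [ 0.5451 -0.3367  0.1234] [-11.63   1.07   5.8 ]
27.8167 [{'at': [0.5737, -0.3324, 0.1239], 'score': 0.58}]
```

View pics/scene2.png

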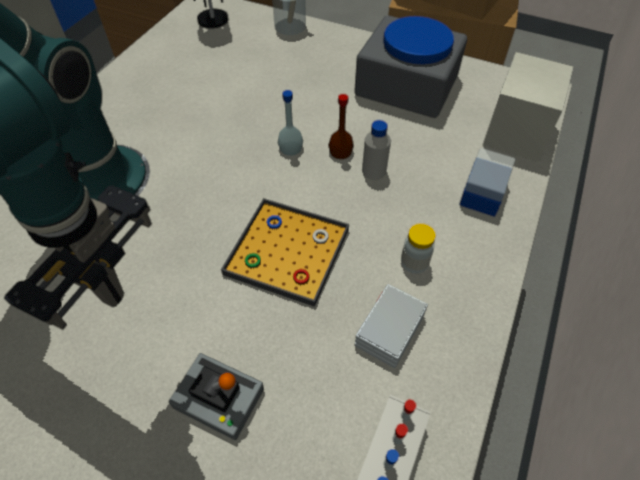

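The ball is now at (227,381), leaning away from the robot. The push met a firm stop, and the ball measures 40 mm beyond the pivot, which fits the full 1.0 rad. Everything else is where it was, and the arm is clear.

```bash
python3 -c "
from station import *
env.pause(.3);print(workorder.finish_job())"
```

```text
the job is handed in; nothing more can be done
None
```

The job is handed in, with no verdict returned: I pointed at the red stopper and then the red collar for about 2.1 s each, pushed the lever to its stop with about 12 N, and moved the arm clear; the last picture shows nothing else moved.

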